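# Fold the joint-angle rule and pack it in its case

## Robot

A 6-joint arm with a two-finger parallel gripper is mounted at the origin on the work surface. World frame = base frame: x ahead of the robot, y to its left, z up, the work surface at z = 0. Lengths are in m, angles in degrees, forces in N, time in s.
With the tool pointing down it reaches from about 0.375 to 0.9 m from the base axis. Payload 3.1 kg.
Tool frame: the origin (TCP) lies midway between the tips of the shut fingers; the grasp point (between the pads) lies 19 mm behind it; z points along the fingers, y is the direction in which the jaws open and shut (so a half turn about z gives the same grasp; the last joint's range is limited). The gripper opens to 87 mm and grips with 3 to 60 N. Pads are 19 mm wide; open, the fingers measure 117 mm over their backs; the gripper's body (75 mm by 190 mm) begins 51 mm behind the grasp point.
Start: joints at [55.09, 30.224, 82.088, -0, 67.689, -10.227], TCP at [0.261, 0.568, 0.223] pointing down, gripper open.
Joint ranges: [-176.69, 176.69], [-43.24, 126.21], [12.49, 139.97], [-82, 262], [0, 151.66], [-163.58, 163.58]. Speed limits (degrees/s): [159.86, 159.86, 180, 180, 180, 180].

## Interface

Orientations are given as a 3x3 rotation matrix whose columns are the frame's x, y, z axes.
In Python, from rig import status, vision, bot, models gives the robot as it stands.
- The arm moves only by the tool send_rows, never from a script. Its argument "moves" is a list of rows, each a list of 7 numbers: the shift along the tool's x, y, z in units of 25 mm (1.0 is 25 mm), then the turn, a rotation vector about the tool's x, y, z in units of 10 degrees (1.0 is 10 degrees), then the closure, from -1 (fully open) to 1 (shut), so that 0 is half open. In form: [[dx, dy, dz, rx, ry, rz, hand], ...]. A call has 1 to 12 rows; each row shifts and turns the commanded pose from where the row before left it, along the tool's axes as they then stand; what a row does not reach is not made up. A row lasts 1/8 s, in which the tool goes at most 62.5 mm and 10.7 degrees, less where a joint would pass 70% of its speed; a pose out of reach is approached as far as the arm can. A call is refused whole if a number of a shift passes 1 or a number of a turn 1, either way. A call with a gripper value outside its range is refused whole. The fingers move at their own pace and stop on an object; the grip force is fixed at half the most. Time passes only in rows, so rows that do not move let the fingers close. It gives the time, the measured TCP pose, the force and the opening at its end, in the units of the state.
- status.read_state(): the state, without advancing time (a new reading comes with each control period).
- vision.capture(name): name is "scene" or "top"; returns a dict with "img" (420x560x3 uint8, red, green, blue), "depth" (420x560 float32, m along the optical axis (not along the pixel's ray), 0 where there is no reading), "fx", "fy", "cx", "cy" (pixels), "pose" (4x4, takes a point from camera to world coordinates). Camera axes: x right, y up, looking along -z (the intrinsics and any distortion apply to the point x, -y, -z); pixel columns grow to the right and rows downward; lengths in m; the calibration is good to about 2 mm. A picture is of the moment at which its call begins.
- bot.hand_in(): hands the job in, once; it reports no verdict.
Trained networks look in the newest picture that a camera, given by its name, has taken for a name from the list of things; names that differ only in an ending like _2 or _b are one class to them, and where a whole thing is asked for, a point or a joint stands for the part that bears it (a point fixed in the world has none). Each returns a list of dicts, best first, with "confidence" (0 to 1); they miss things now and then, are a little off and sometimes report something else, mostly with a low value. They report only what shows in the picture. A call takes as long as a camera call.
- models.masks_of(camera, name): "mask" (420x560 bool, what is visible of it) and "extent" ([left, top, right, bottom] in pixels, round what is visible of it).
- models.landmark_of(camera, name): "point" ([column, row] in pixels: a listed point, or the origin of a listed thing).
The state is a dict: "time_s": time; "joint_positions": joint angles; "qvel": joint speeds; "tau": joint torques, N m; "position": TCP position; "tcp_rot": TCP orientation; "force": force on the tool from outside, world axes, zero at the start; "moment": the same for the moment, N m; "opening": opening from 0.0 (shut) to 1.0 (fully open).
Only numpy, scipy, OpenCV 4.12 (cv2) and the standard library are available. Lean on these libraries where they do the work, as an engineer would, in place of code of your own. Each camera call takes 0.05 s, during which the arm holds its last target.

## Task

On the bench of the medical store room lies a metal folding rule for measuring joint angles, its arm standing open in a V. Fold its arm fully shut and then lay it flat in the free pocket of the grey two-pocket case, either way round. Leave the folded rule that is already packed where it is.

Things in the scene. Friction and masses are not known exactly. Their poses are not given: they have to be found in the camera images.
- rule_center (a point): Centre of the open rule's aluminium body, half-way up (13 mm above its underside); it lies flat on the table, z up. Folded, it is a 160 (x) x 30 (y) x 26 (z) mm bar, 180 g. x runs along the body to the pivot, a 30 mm round disc centred 65 mm from this point; the straight back is the -y face, 15 mm off; the arm opens on the +y side. Body and open arm are 45 to 60 mm wide across this point.
- rule_arm (a joint): Swing of the rule's steel arm, rad: 0 shut, growing as it swings level to +y about the pivot; 0.28 to 0.42 at start. The arm is 12 mm wide, reaches 145 mm from the pivot, 8 to 24 mm above the underside; shut, its outer face is flush, 15 mm from the centre. Light hinge, stays put: squeezing body and arm from both sides at mid-length shuts it and centres the body between the fingers.
- free_pocket (a point): Centre of the free pocket's floor, 5 mm above the table, in the fixed grey plastic case (190 x 148 x 27 mm). x along the pocket, y across, away from the occupied pocket. Pocket 176 (x) x 48 (y) mm, walls 22 mm above the floor; side walls only near the ends (over 45 mm from the middle), open for fingers at mid-length. A folded rule lying in it has its centre 13 mm above this point.
- packed_center (a point): Centre, half-way up, of a second, identical rule, already folded and lying in the case's other pocket, 80 mm from the free pocket in that pocket's -y direction. To be left in its pocket.

How it is judged:
By the outcome, as a careful person would: the job done as asked, in the order asked, and still so for the second after the job is handed in, with the robot touching nothing.
It also fails if it takes over 32 s, if anything falls off the work surface, if the arm or the gripper's body presses on something with over 40 N, if the wrist force passes 120 N, or if a joint passes its speed limit or range.

## Working session

There is one attempt and no reset: what is moved stays moved. The work goes in short steps, Python scripts to look and compute and a tool call to move; the robot and the scene stay as the last step left them, time stands still between calls to the robot, and variables do not carry over. Pictures are saved under pics/ and viewed, and the job is handed in when it is done.

Besides the shell and the picture viewer there is one more tool, called after "Call:" as name([rows], argument=value, ...), one row to a line, values as JSON. send_rows: Moves the arm, as the interface text tells. Its arguments: {"type":"object","properties":{"moves":{"type":"array"}},"required":["moves"]}

```bash
mkdir -p pics; ls; cat > h.py <<'E'
import numpy as np,cv2
from rig import status, vision, bot, models
def world(c,u,v,d=None,z=None):
    P=np.array(c["pose"]);r=np.array([(u-c["cx"])/c["fx"],-(v-c["cy"])/c["fy"],-1.])
    if d is not None: return P[:3,:3]@(r*d)+P[:3,3]
    w=P[:3,:3]@r; t=(z-P[2,3])/w[2]; return P[:3,3]+t*w
def save(c,n): cv2.imwrite('pics/'+n,cv2.cvtColor(c["img"],cv2.COLOR_RGB2BGR))
E
python3 - <<'E'
from h import *
np.set_printoptions(precision=4,suppress=True)
for cam in ["top","scene"]:
    c=vision.capture(cam); save(c,cam+'0.png'); print(cam,[k for k in c],c['fx'],c['cx'],c['cy']);print(np.array(c['pose']))
    for n,z in [("rule_center",.013),("free_pocket",.005),("packed_center",.018)]:
        for r in models.landmark_of(cam,n)[:3]:
            u,v=r["point"]; print(n,r["confidence"],u,v,world(c,u,v,z=z),c["depth"][int(v),int(u)])
    for n in ["rule_center","rule_arm"]:
        for r in models.masks_of(cam,n)[:3]: print('mask',n,r["confidence"],r["extent"],r["mask"].sum())
print(status.read_state())
E
```

```text
pics
top ['img', 'depth', 'fx', 'fy', 'cx', 'cy', 'pose'] 438.0308453894801 280.82789466629816 210.5254070804982
[[-0.0203  0.9977 -0.064   0.5151]
 [-0.9998 -0.0208 -0.0076 -0.0003]
 [-0.0089  0.0638  0.9979  0.8113]
 [ 0.      0.      0.      1.    ]]
rule_center 0.69 169.0 234.3 [0.5271 0.2106 0.013 ] 0.7873457
free_pocket 0.74 354.3 238.6 [ 0.5124 -0.1278  0.005 ] 0.80511385
packed_center 0.96 393.9 225.5 [ 0.5346 -0.1979  0.018 ] 0.7820208
packed_center 0.67 354.9 239.7 [ 0.5105 -0.1268  0.018 ] 0.80494773
mask rule_center 0.79 [126.4, 191.6, 186.5, 277.5] 2255
mask rule_arm 0.86 [128.1, 203.7, 169.9, 269.1] 619
scene ['img', 'depth', 'fx', 'fy', 'cx', 'cy', 'pose'] 445.3809709381317 285.4734967444531 206.36284469104697
[[ 0.5104 -0.5735  0.6408  1.0916]
 [ 0.8597  0.3587 -0.3638 -0.2985]
 [-0.0212  0.7365  0.6761  0.6177]
 [ 0.      0.      0.      1.    ]]
rule_center 0.93 358.5 174.7 [0.5153 0.2127 0.013 ] 0.9494272
free_pocket 0.74 216.7 232.5 [ 0.5047 -0.1188  0.005 ] 0.85806584
packed_center 0.97 179.9 252.5 [ 0.5281 -0.1999  0.018 ] 0.7980132
mask rule_center 0.72 [339.0, 150.7, 386.5, 204.4] 1128
mask rule_center 0.63 [370.5, 151.4, 381.4, 186.1] 237
mask rule_arm 0.72 [366.9, 152.3, 382.4, 186.2] 266
{'time_s': 0.6, 'joint_positions': array([ 55.0904,  30.2212,  82.0867,   0.0005,  67.6889, -10.2289]), 'qvel': array([ 0.0659,  0.0152, -0.0216, -0.031 ,  0.0158,  0.1084]), 'tau': array([ -0.0015, -43.9754, -17.6887,   0.0632,   0.0507,  -0.    ]), 'position': array([0.261 , 0.5679, 0.2226]), 'tcp_rot': array([[-0.9086,  0.4176,  0.    ],
       [ 0.4176,  0.9086,  0.0001],
       [-0.    ,  0.0001, -1.    ]]), 'force': array([ 0.3277, -0.2918,  0.4815]), 'moment': array([-0.0549, -0.0078,  0.0021]), 'opening': 1.000849393484576}
```

```bash
python3 - <<'E'
import cv2
a=cv2.imread('pics/top0.png');cv2.imwrite('pics/top0c.png',cv2.resize(a[150:310,90:430],None,fx=2.35,fy=2.35,interpolation=cv2.INTER_CUBIC))
E
```

```text
(no output)
```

View pics/top0c.png

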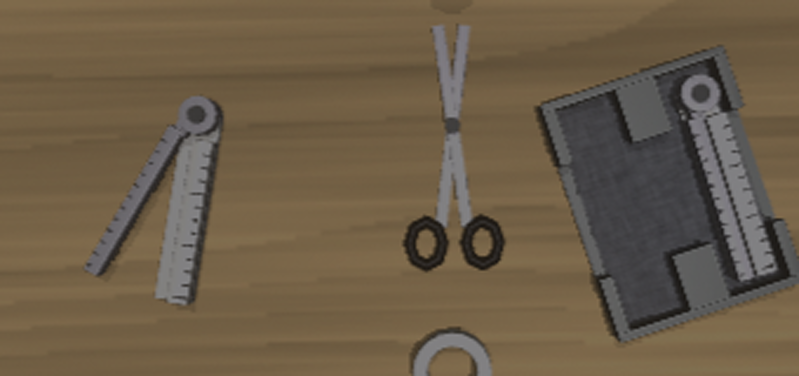

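View pics/scene0.png

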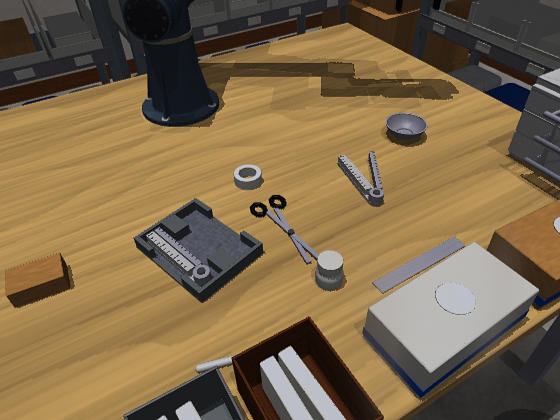

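```bash
cat >> h.py <<'E'
def cloud(c):
    v,u=np.mgrid[:420,:560]; d=c["depth"]; P=np.array(c["pose"])
    X=np.stack([(u-c["cx"])/c["fx"]*d,-(v-c["cy"])/c["fy"]*d,-d],-1)
    W=X@P[:3,:3].T+P[:3,3]; W[d<=0]=np.nan; return W
E
python3 - <<'E'
from h import *
np.set_printoptions(precision=4,suppress=True)
for cam in ["top","scene"]:
    c=vision.capture(cam); W=cloud(c)
    print(cam,'table z',np.nanmedian(W[...,2][(abs(W[...,0]-.52)<.1)&(abs(W[...,1]-.08)<.04)]))
    for n in ["rule_center","rule_arm","packed_center"]:
        for r in models.masks_of(cam,n)[:2]:
            m=r["mask"]; p=W[m]; p=p[~np.isnan(p[:,0])]
            hi=p[p[:,2]>.014]
            rect=cv2.minAreaRect(hi[:,:2].astype(np.float32)*1000)
            print(n,round(r["confidence"],2),len(hi),np.median(hi[:,2]),'rect mm',rect)
    m=(W[...,0]>.38)&(W[...,0]<.68)&(W[...,1]<-.06)&(W[...,1]>-.3)&(W[...,2]>.015)&(W[...,2]<.05)
    n,l,s,_=cv2.connectedComponentsWithStats(m.astype(np.uint8)); 
    for i in range(1,n):
        if s[i,4]>100:
            p=W[l==i]; print('case',s[i],cv2.minAreaRect(p[:,:2].astype(np.float32)*1000),np.median(p[:,2]))
    m=(W[...,0]>.4)&(W[...,0]<.68)&(W[...,1]>.13)&(W[...,1]<.32)&(W[...,2]>.014)&(W[...,2]<.05)
    p=W[m]; print('rule all',cv2.minAreaRect(p[:,:2].astype(np.float32)*1000))
    cp=cv2.applyColorMap((np.clip(np.nan_to_num(W[...,2]),0,.05)*5100).astype(np.uint8),2)
    if cam=='top': cv2.imwrite('pics/h0.png',cv2.resize(cp[150:310,90:430],None,fx=2.35,fy=2.35,interpolation=0))
    for q in ([(173.8,198.9,.026),(172.5+9.5,208.5,.026),(171.5,276.5,.026),(157,277,.026),(130,265,.024)] if cam=='top' else []): print(world(c,q[0],q[1],z=q[2]))
E
```

```text
top table z -0.00024294215189246682
rule_center 0.86 1500 0.02363354621448227 rect mm ((531.5678100585938, 219.99041748046875), (82.4333267211914, 155.01681518554688), 68.78021240234375)
rule_center 0.16 2288 0.02644738955310899 rect mm ((524.3209838867188, -162.60302734375), (190.44906616210938, 148.6259002685547), 17.159786224365234)
rule_arm 0.72 574 0.023369147016440772 rect mm ((529.2928466796875, 248.0325927734375), (14.040336608886719, 132.27227783203125), 57.998958587646484)
packed_center 0.59 1567 0.028705064986210838 rect mm ((536.4658813476562, -203.22256469726562), (158.90548706054688, 31.21774673461914), 15.663283348083496)
case [ 319  169  102  101 2666] ((531.3262939453125, -160.2272186279297), (175.31558227539062, 148.76222229003906), 16.980308532714844) 0.02775869338662934
case [ 344  243   89   53 1191] ((457.68939208984375, -183.3645782470703), (50.55510330200195, 149.0640411376953), 17.399568557739258) 0.026373243688287862
rule all ((531.5678100585938, 219.99041748046875), (82.4333267211914, 155.01681518554688), 68.78021240234375)
[0.5905 0.1983 0.026 ]
[0.5728 0.1835 0.026 ]
[0.4517 0.203  0.026 ]
[0.4513 0.2289 0.026 ]
[0.4734 0.278  0.024 ]
scene table z -0.001663509846347666
rule_center 0.7 744 0.02200874636648459 rect mm ((533.058349609375, 221.40650939941406), (82.62438201904297, 156.1883087158203), 71.74331665039062)
rule_arm 0.63 212 0.021879351940664482 rect mm ((527.4678955078125, 246.7998504638672), (12.494802474975586, 122.11531829833984), 58.40462875366211)
packed_center 0.7 1350 0.027559735524985918 rect mm ((535.6879272460938, -206.51754760742188), (180.0524139404297, 35.12738800048828), 14.674753189086914)
case [ 134  198  129   99 3539] ((523.5238037109375, -163.65338134765625), (193.2235565185547, 149.38162231445312), 17.08540153503418) 0.025670214358811227
rule all ((530.6261596679688, 217.67337036132812), (82.84239196777344, 158.10293579101562), 68.29826354980469)
```

View pics/h0.png

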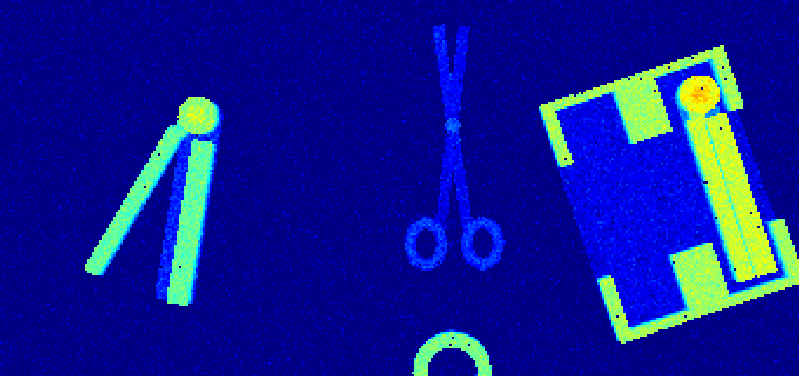

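```bash
python3 - <<'E'
from h import *
np.set_printoptions(precision=4,suppress=True)
for cam in ["top","scene"]:
    c=vision.capture(cam); W=cloud(c)
    piv=np.array([.5905,.1983])
    m=(W[...,0]>.42)&(W[...,0]<.63)&(W[...,1]>.16)&(W[...,1]<.30)&(W[...,2]>.017)&(W[...,2]<.05)
    p=W[m]; d=p[:,:2]-piv; r=np.hypot(*d.T); a=np.degrees(np.arctan2(-d[:,1],-d[:,0]))
    disc=p[(r<.017)]; print(cam,'disc',disc.mean(0), cv2.minEnclosingCircle(disc[:,:2].astype(np.float32)*1000))
    b=p[(r>.03)&(a>-20)]; print('body hi strip',len(b),cv2.minAreaRect(b[:,:2].astype(np.float32)*1000), cv2.fitLine(b[:,:2].astype(np.float32),cv2.DIST_L2,0,.01,.01).ravel())
    b=p[(r>.03)&(a<-20)]; print('arm',len(b),cv2.minAreaRect(b[:,:2].astype(np.float32)*1000), cv2.fitLine(b[:,:2].astype(np.float32),cv2.DIST_L2,0,.01,.01).ravel())
    m=(W[...,0]>.25)&(W[...,0]<.75)&(W[...,1]>-.3)&(W[...,1]<.6)&(W[...,2]>.035)&(W[...,2]<.5)
    n,l,s,ce=cv2.connectedComponentsWithStats(m.astype(np.uint8))
    for i in range(1,n):
        if s[i,4]>25: q=W[l==i]; print('tall',q.min(0),q.max(0))
E
```

```text
top disc [0.5908 0.1988 0.0258] ((590.9189453125, 200.23941040039062), 15.638569831848145)
body hi strip 621 ((505.0299377441406, 206.66648864746094), (16.77305030822754, 116.82878875732422), 80.67498779296875) [ 0.9861 -0.1662  0.504   0.2063]
arm 483 ((523.44287109375, 252.01467895507812), (13.397653579711914, 118.12826538085938), 58.39620590209961) [ 0.8549 -0.5188  0.5223  0.2516]
tall [ 0.6875 -0.0188  0.0402] [0.7305 0.0233 0.059 ]
scene disc [0.5927 0.1959 0.0236] ((591.0777587890625, 198.1809844970703), 15.611381530761719)
body hi strip 294 ((504.24322509765625, 205.005615234375), (17.661449432373047, 117.970458984375), 80.23088836669922) [ 0.9853 -0.1708  0.5067  0.2037]
arm 199 ((522.0006103515625, 250.09927368164062), (12.609933853149414, 117.7557144165039), 58.63523483276367) [ 0.8546 -0.5192  0.5234  0.249 ]
tall [0.6198 0.5102 0.0351] [0.7499 0.5997 0.1896]
tall [ 0.6871 -0.0207  0.0352] [0.73   0.0211 0.0565]
```

Call:
send_rows([
  [0,0,0,0,0,-0.76,-1],
  [0,0,0,0,0,-0.76,-1],
  [-0.9,-0.84,0.35,0,0,0,-1],
  [-0.9,-0.84,0.35,0,0,0,-1],
  [-0.9,-0.84,0.35,0,0,0,-1],
  [-0.9,-0.84,0.35,0,0,0,-1],
  [-0.9,-0.84,0.35,0,0,0,-1],
  [-0.9,-0.84,0.35,0,0,0,-1],
  [-0.9,-0.84,0.35,0,0,0,-1],
  [-0.9,-0.84,0.35,0,0,0,-1],
  [-0.9,-0.84,0.35,0,0,0,-1],
  [-0.9,-0.84,0.35,0,0,0,-1],
])

```text
time_s: 2.6
position: [0.4491, 0.323, 0.1349]
tcp_rot: [[-0.986, 0.165, 0.001], [0.165, 0.986, 0.0], [-0.0, 0.0, -1.0]]
force: [0.6, 1.2, -0.0]
opening: 0.997
```

Call:
send_rows([
  [-0.9,-0.84,0.35,0,0,0,-1],
  [-0.9,-0.84,0.35,0,0,0,-1],
  [-0.9,-0.84,0.35,0,0,0,-1],
  [-0.9,-0.84,0.35,0,0,0,-1],
  [-0.2,0,0,0,0,0,-1],
  [0,0,0,0,0,0,-1],
])

```text
time_s: 3.35
position: [0.5284, 0.2255, 0.1002]
tcp_rot: [[-0.986, 0.165, 0.0], [0.165, 0.986, 0.0], [-0.0, 0.0, -1.0]]
force: [-0.2, 0.5, 0.7]
opening: 0.999
```

Call:
send_rows([
  [0,0,0.9,0,0,0,-1],
  [0,0,0.9,0,0,0,-1],
  [0,0,0.8,0,0,0,-1],
  [0,0,0.6,0,0,0,-1],
  [0,0,0.4,0,0,0,-1],
  [0,0,0.2,0,0,0,-1],
  [0,0,0,0,0,0,-1],
  [0,0,0,0,0,0,-0.5],
])

```text
time_s: 4.35
position: [0.5286, 0.2252, 0.0055]
tcp_rot: [[-0.986, 0.165, 0.001], [0.165, 0.986, 0.0], [-0.001, 0.0, -1.0]]
force: [-0.6, -0.4, 0.7]
opening: 0.949
```

```bash
python3 - <<'E'
from h import *
c=vision.capture("scene"); cv2.imwrite('pics/s1.png',cv2.resize(cv2.cvtColor(c["img"],cv2.COLOR_RGB2BGR)[80:260,250:490],None,fx=3,fy=3))
print(status.read_state()['position'])
E
```

```text
[0.52857414 0.22522361 0.00559578]
```

View pics/s1.png

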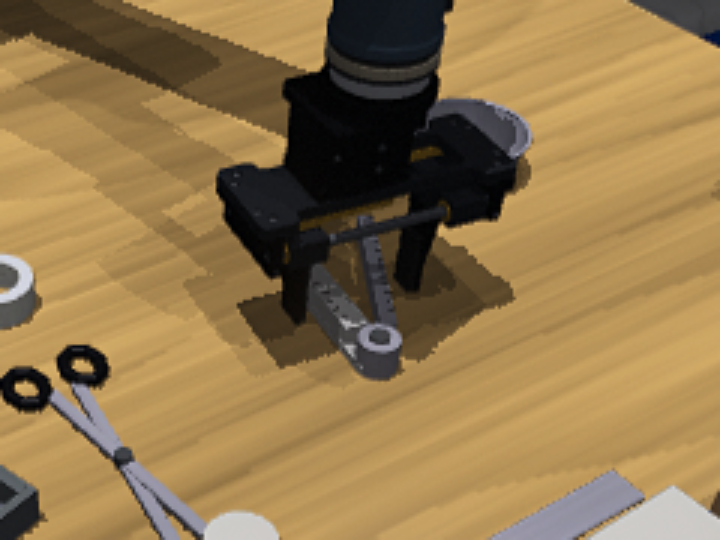

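The fingers straddle the rule: left finger at its back (about 295,290 in the crop), right finger outside the arm (about 415,250). Closing slowly.

Call:
send_rows([
  [0,0,0,0,0,0,-0.3],
  [0,0,0,0,0,0,-0.1],
  [0,0,0,0,0,0,0.1],
  [0,0,0,0,0,0,0.3],
  [0,0,0,0,0,0,0.5],
  [0,0,0,0,0,0,0.7],
  [0,0,0,0,0,0,1],
  [0,0,0,0,0,0,1],
  [0,0,0,0,0,0,1],
  [0,0,0,0,0,0,1],
])

```text
time_s: 5.65
position: [0.5281, 0.2252, 0.0051]
tcp_rot: [[-0.986, 0.165, -0.0], [0.165, 0.986, -0.0], [0.0, -0.0, -1.0]]
force: [-0.7, -3.0, 3.3]
opening: 0.339
```

```bash
python3 - <<'E'
from h import *
s=status.read_state();print(s['opening']*87,s['position'],s['force'])
c=vision.capture("scene"); cv2.imwrite('pics/s2.png',cv2.resize(cv2.cvtColor(c["img"],cv2.COLOR_RGB2BGR)[80:260,250:490],None,fx=3,fy=3))
E
```

```text
29.48311360120694 [0.52806631 0.2251529  0.00508047] [-0.67549544 -3.04259443  3.26322812]
```

View pics/s2.png

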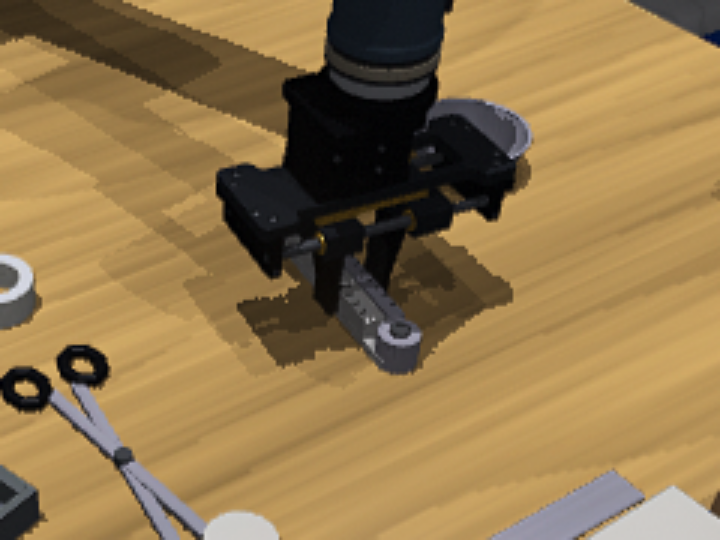

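Call:
send_rows([
  [0,0,-0.3,0,0,0,1],
  [0,0,-0.7,0,0,0,1],
  [0,0,-0.8,0,0,0,1],
  [0,0,-0.8,0,0,0,1],
  [0,0,-0.8,0,0,0,1],
  [0,0,-0.4,0,0,0,1],
  [0,0,0,0,0,0,1],
])

```text
time_s: 6.58
position: [0.5287, 0.2255, 0.1012]
tcp_rot: [[-0.986, 0.165, 0.002], [0.165, 0.986, 0.001], [-0.002, 0.001, -1.0]]
force: [-0.4, -0.1, -2.5]
opening: 0.338
```

```bash
cat > inhand.py <<'E'
from h import *
import sys
np.set_printoptions(precision=4,suppress=True)
s=status.read_state();p=s['position'];R=np.array(s['tcp_rot']);print(s['opening']*87,p,s['force'])
c=vision.capture("scene"); save(c,sys.argv[1]); W=cloud(c)
for r in models.landmark_of("scene","rule_center")[:2]: print('lm',r, (world(c,*r["point"],z=p[2]+.008)-p)@R)
for r in models.masks_of("scene","rule_center")[:2]:
    q=W[r["mask"]]; q=q[~np.isnan(q[:,0])]; L=(q-p)@R
    print(r["confidence"],r["extent"],'tool-frame pct',np.percentile(L,[1,5,50,95,99],axis=0))
q=(W.reshape(-1,3)-p)@R; k=(abs(q[:,0])<.12)&(abs(q[:,0])>.025)&(abs(q[:,1])<.045)&(q[:,2]<.012)&(q[:,2]>-.03)
q=q[k];print(len(q),q.min(0),q.max(0))
t=q[q[:,2]<-.012]; n=t[t[:,0]<0]; print(t.min(0),t.max(0))
rect=cv2.minAreaRect(t[:,:2].astype(np.float32)*1000);print(rect)
E
python3 inhand.py s3.png
```

```text
29.38035456225155 [0.5287 0.2255 0.1012] [-0.3974 -0.0947 -2.4671]
lm {'point': [370.8, 137.4], 'confidence': 0.88} [ 0.0046 -0.0001 -0.008 ]
0.97 [347.4, 119.9, 399.3, 163.6] tool-frame pct [[-0.0803 -0.0165 -0.0221]
 [-0.0795 -0.0159 -0.02  ]
 [-0.0371 -0.0082 -0.0149]
 [ 0.0575  0.0127  0.0048]
 [ 0.1001  0.081   0.1038]]
645 [-0.0816 -0.0174 -0.0233] [0.0792 0.014  0.0071]
[-0.0815 -0.0165 -0.0233] [ 0.0792  0.014  -0.012 ]
((-1.122467041015625, -1.217996597290039), (160.65957641601562, 30.5450496673584), 0.02437315322458744)
```

View pics/s3.png

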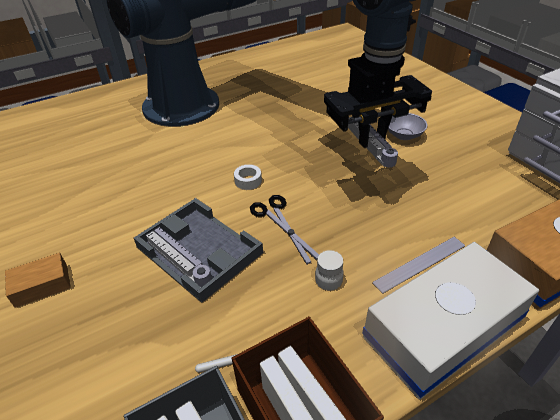

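Call:
send_rows([
  [0,0,0,0,0,-0.6,1],
  [0,0,0,0,0,-0.8,1],
  [0,0,0,0,0,-0.8,1],
  [0,0,0,0,0,-0.46,1],
  [0.2,-0.5,0,0,0,0,1],
  [0.32,-0.88,0,0,0,0,1],
  [0.32,-0.88,0,0,0,0,1],
  [0.32,-0.88,0,0,0,0,1],
  [0.32,-0.88,0,0,0,0,1],
  [0.32,-0.88,0,0,0,0,1],
  [0.32,-0.88,0,0,0,0,1],
  [0.32,-0.88,0,0,0,0,1],
])

```text
time_s: 8.22
position: [0.5181, 0.0466, 0.0996]
tcp_rot: [[-0.956, -0.292, -0.001], [-0.292, 0.956, -0.0], [0.001, 0.0, -1.0]]
force: [-0.0, -0.7, -2.3]
opening: 0.344
```

Call:
send_rows([
  [0.32,-0.88,0,0,0,0,1],
  [0.32,-0.88,0,0,0,0,1],
  [0.32,-0.88,0,0,0,0,1],
  [0.32,-0.88,0,0,0,0,1],
  [0.32,-0.88,0,0,0,0,1],
  [0.32,-0.88,0,0,0,0,1],
  [0.32,-0.88,0,0,0,0,1],
  [0.07,-0.38,0,0,0,0,1],
  [0,0,0,0,0,0,1],
  [0,0,0,0,0,0,1],
])

```text
time_s: 9.48
position: [0.5113, -0.1244, 0.0999]
tcp_rot: [[-0.956, -0.294, -0.001], [-0.294, 0.956, 0.001], [0.001, 0.001, -1.0]]
force: [-0.5, 0.2, -2.0]
opening: 0.342
```

```bash
python3 inhand.py s4.png; python3 - <<'E'
from h import *
c=vision.capture("top"); cv2.imwrite('pics/t4.png',cv2.resize(cv2.cvtColor(c["img"],cv2.COLOR_RGB2BGR)[130:330,270:470],None,fx=3,fy=3))
E
```

```text
29.721606353332348 [ 0.5113 -0.1244  0.0999] [-0.5294  0.1567 -1.9982]
lm {'point': [205.6, 195.8], 'confidence': 0.56} [ 0.0017 -0.004  -0.008 ]
0.75 [183.4, 181.2, 242.8, 222.2] tool-frame pct [[-0.08   -0.0157 -0.0224]
 [-0.0789 -0.0153 -0.0208]
 [-0.0408 -0.0057 -0.0168]
 [ 0.0193  0.0119  0.0018]
 [ 0.0454  0.0151  0.0051]]
750 [-0.0817 -0.0166 -0.0241] [0.0775 0.0152 0.0068]
[-0.0817 -0.0166 -0.0241] [ 0.0603  0.0152 -0.012 ]
((-10.769500732421875, -0.5600395202636719), (141.87257385253906, 31.845767974853516), 0.49996575713157654)
```

View pics/s4.png

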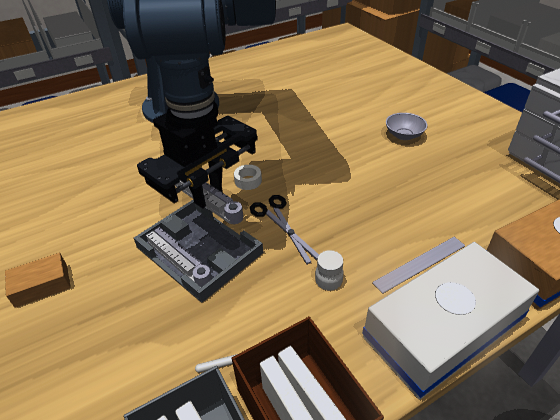

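View pics/t4.png

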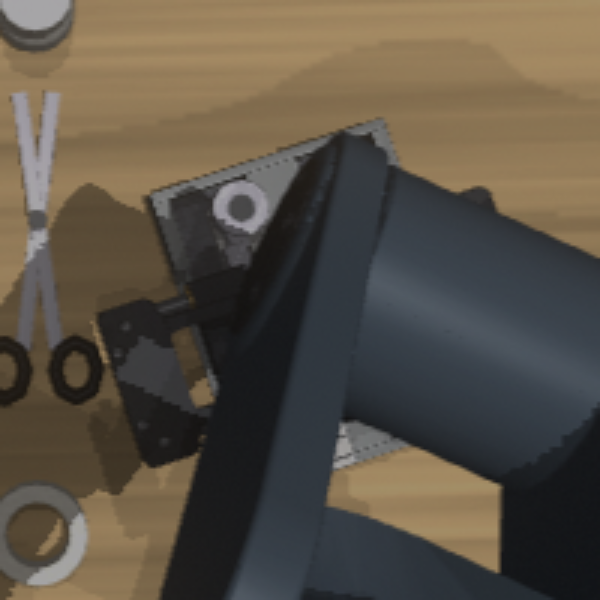

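Call:
send_rows([
  [0,0,0.5,0,0,0,1],
  [0,0,0.8,0,0,0,1],
  [0,0,0.7,0,0,0,1],
  [0,0,0.5,0,0,0,1],
  [0,0,0.4,0,0,0,1],
  [0,0,0.3,0,0,0,1],
  [0,0,0.2,0,0,0,1],
  [0,0,0.1,0,0,0,1],
  [0,0,0,0,0,0,1],
  [0,0,0,0,0,0,1],
])

```text
time_s: 10.92
position: [0.512, -0.1253, 0.0129]
tcp_rot: [[-0.956, -0.294, 0.001], [-0.294, 0.956, -0.0], [-0.001, -0.001, -1.0]]
force: [-0.4, 0.5, -1.4]
opening: 0.338
```

```bash
python3 - <<'E'
from h import *
print(status.read_state()['position'],status.read_state()['force'])
c=vision.capture("scene"); cv2.imwrite('pics/s5.png',cv2.resize(cv2.cvtColor(c["img"],cv2.COLOR_RGB2BGR)[140:320,110:310],None,fx=3,fy=3))
E
```

```text
[ 0.51204452 -0.12525782  0.01285705] [-0.41795985  0.52705685 -1.41496728]
```

View pics/s5.png

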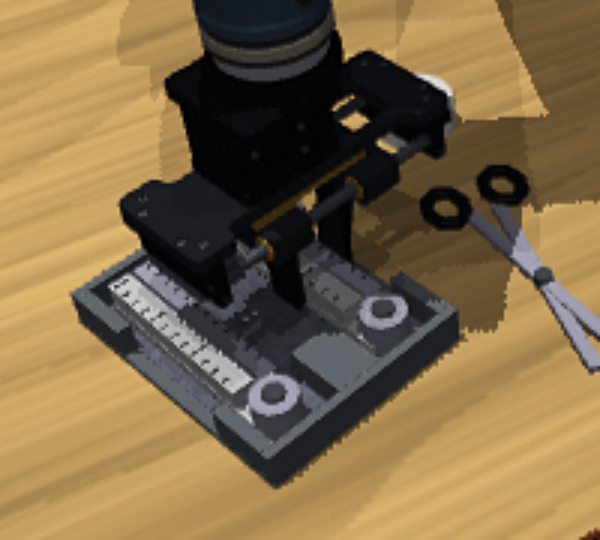

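The rule is down inside the free pocket (pivot at about 380,310 in the crop), clear of its walls, still about 2 mm above the floor. I'll set it down, open partly and retreat.

Call:
send_rows([
  [0,0,0.08,0,0,0,1],
  [0,0,0.04,0,0,0,1],
  [0,0,0,0,0,0,1],
  [0,0,0,0,0,0,0.2],
  [0,0,0,0,0,0,0],
  [0,0,0,0,0,0,-0.2],
  [0,0,0,0,0,0,-0.2],
  [0,0,0,0,0,0,-0.2],
  [0,0,-0.2,0,0,0,-0.2],
  [0,0,-0.5,0,0,0,-0.2],
  [0,0,-0.8,0,0,0,-0.2],
  [0,0,-0.9,0,0,0,-0.2],
])

```text
time_s: 12.48
position: [0.5117, -0.1251, 0.0708]
tcp_rot: [[-0.956, -0.294, 0.0], [-0.294, 0.956, -0.0], [-0.0, -0.0, -1.0]]
force: [0.1, -0.9, 0.3]
opening: 0.598
```

Call:
send_rows([
  [0,0,-1,0,0,0,-0.2],
  [0,0.6,-1,0,0,0,-0.2],
  [0,1,-0.7,0,0,0,-0.2],
  [0,1,0,0,0,0,-0.2],
  [0,1,0,0,0,0,-0.2],
  [0,1,0,0,0,0,-0.2],
  [0,1,0,0,0,0,-0.2],
  [0,1,0,0,0,0,-0.2],
  [0,1,0,0,0,0,-0.2],
  [0,1,0,0,0,0,-0.2],
  [0,0.5,0,0,0,0,-0.2],
  [0,0,0,0,0,0,-0.2],
])

```text
time_s: 13.98
position: [0.4448, 0.0927, 0.1375]
tcp_rot: [[-0.955, -0.296, 0.001], [-0.296, 0.955, -0.0], [-0.001, -0.0, -1.0]]
force: [0.1, 0.2, 0.5]
opening: 0.605
```

```bash
python3 - <<'E'
from h import *
np.set_printoptions(precision=4,suppress=True)
print(status.read_state()['force'])
for cam in ["top","scene"]:
    c=vision.capture(cam); W=cloud(c)
    y,x=(140,300) if cam=="top" else (170,110)
    cv2.imwrite('pics/f%s.png'%cam,cv2.resize(cv2.cvtColor(c["img"],cv2.COLOR_RGB2BGR)[y:y+160,x:x+180],None,fx=3.5,fy=3.5))
    for r in models.masks_of(cam,"rule_center")[:3]:
        p=W[r["mask"]]; p=p[p[:,2]>.015]; print(cam,r["confidence"],np.percentile(p[:,2],[5,50,95]),cv2.minAreaRect(p[:,:2].astype(np.float32)*1000))
E
```

```text
[0.0721 0.2469 0.5127]
top 0.68 [0.0211 0.0288 0.0321] ((513.57958984375, -123.93871307373047), (158.8367156982422, 30.677997589111328), 17.079898834228516)
scene 0.72 [0.0184 0.0274 0.0306] ((514.0711669921875, -126.12249755859375), (158.87387084960938, 40.85369110107422), 12.092756271362305)
```

View pics/ftop.png

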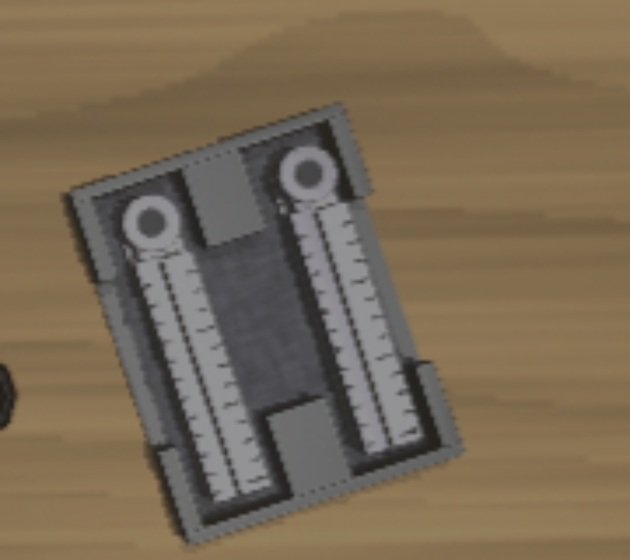

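View pics/fscene.png

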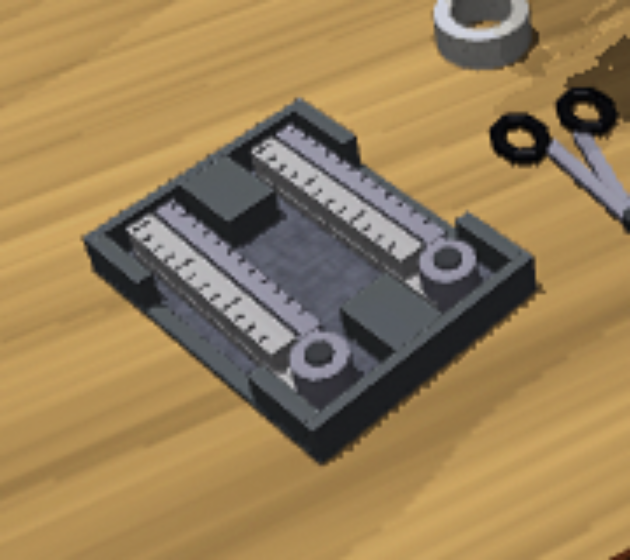

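Both pictures show the folded rule flat in the free pocket (pivot at about 150,222 in the top crop), shut like the packed one. The packed rule is still in its own pocket, and the arm is clear.

```bash
python3 -c "
from rig import bot
print(bot.hand_in())"
```

```text
the job is handed in; nothing more can be done
None
```

The rule is folded shut and lies flat in the free pocket of the grey case. I handed the job in at about 14 s on the robot's clock. I squeezed body and arm together at mid-length, carried the rule over, set it down in the pocket, let go and moved the arm clear.

- **Folded:** the gripper closed to about 29.5 mm on the rule. After release, the top camera measured it as a 159 x 31 mm bar, so the arm is shut.
- **In the pocket:** the top camera puts the bar at 17.1°, matching the case. Its centre is about 2 mm from where I worked out the pocket centre to be, and its top is about 29 to 31 mm above the table, as expected for lying on the floor.
- **Packed rule:** in both final pictures it is still in its pocket. I did not measure its position again afterwards.
- **Forces:** the readings at the end of each move stayed below 5 N; I have none from within the moves.
- **Disagreement:** the scene camera's mask gave a looser outline (41 mm wide, 12°) than the top camera. It sees the rule at a slant, and its picture agrees with the top view.

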